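Fit the idlers and hold the belt tensioner back

TASK

Get the belt drive ready for its belt: first put each loose idler roller on its matching pin, the long one on the low pedestal and the short one on the high pedestal, fully down so that their tops stand level, and let go of them. Then push the sprung tensioner arm back by its upright roller until the pawl has clicked over the tooth, a little beyond that but short of the end stop, and finish holding it back there, because it springs forward if let go. Leave the tape roll, the screwdriver and the marker where they are.

Things in the scene. Friction and masses are not known exactly. Their poses are not given: they have to be found in the camera images.
- drive_plate: Fixed aluminium base plate of the belt drive, 200 (x) x 340 (y) x 10 mm, lying on the bench; origin at the centre of its underside. In its frame the pedestals stand at x -55 and +30 mm, y +120 mm (either way round); the tensioner is on its -y half. A fixed drive pulley (40 mm across, top 44 mm above the bench) stands at x +60, y +30 mm.
- post_low: Low fixed steel pedestal on the plate: round foot 44 mm across, seat 8 mm above its origin, and on the seat an upright pin 11 mm in diameter and 29 mm long with a conical top. Origin: centre of the underside of the foot, which is the plate's upper face, 10 mm above the bench. The long idler belongs here.
- post_high: High fixed steel pedestal on the plate: as the low one (same foot and pin) but with the seat 28 mm above its origin. The short idler belongs here.
- idler_long: Loose plain grey roller with a through bore, 36 mm outer diameter, 18 mm bore, 60 mm long, 40 to 80 g, standing upright on the bench. Origin: centre of its underside, z along the bore.
- idler_short: Loose plain grey roller like the long one (36 mm outside, 18 mm bore) but 40 mm long, standing upright on the bench. Origin: centre of its underside.
- idler_long_mid (a point): Centre of the long idler (30 mm above its underside).
- idler_short_mid (a point): Centre of the short idler (20 mm above its underside).
- tensioner_pivot (a point): Top of the tensioner's vertical hinge axis, in the plate's frame at x +60, y -80 mm, 48 mm above the bench. In the plate's frame the arm points from this axis to its roller along -x turned 0.45 rad towards +y when the joint reads 0, exactly along -x at 0.45, turned 0.45 rad towards -y at 0.90.
- tension_roller (a point): Middle of the upright grey roller fixed on the free end of the tensioner arm, 130 mm from the hinge axis: 26 mm in diameter, from 39 to 95 mm above the bench; this point is 67 mm above the bench. Below it the arm is a steel bar (21 to 37 mm above the bench). Push or hold the arm by this roller.
- tensioner (a joint): Angle of the sprung tensioner arm (rad). 0 = at rest; it grows as the arm is pushed back, its roller moving towards the plate's -y side, away from the pedestals (anticlockwise from above). The pawl rides over the tooth between 0.34 and 0.56 (the click); end stop at 0.90. The push needed at the roller rises from 5 N at 0 to 11 N at the stop, plus 1.5 N at the click.
- pawl: Small sprung steel pawl slider, 12 mm wide, in its guide on the -y side of the hinge; it moves 2.5 mm away from the hinge as the tooth on the arm's hub passes, then drops back. It only clicks and does not keep the arm back. Origin on the bench level below its tip. Need not be touched.
- tape_brown: Bystander: roll of brown parcel tape, 110 mm across, 48 mm high, lying on the bench.
- screwdriver: Bystander: screwdriver 203 mm long, 27 mm thick, lying on the bench.
- marker_black: Bystander: felt marker 134 mm long, 18 mm thick, lying left of the idlers.
Mind the look-alikes: they are no part of the job. What is shaped like the idler_long but blue is not meant. Leave any yellow look-alike of the idler_short alone.

How it is judged (in metres and radians):
On the way, in this order (a step that is already met when the one before it is completed fails the run):
1. the long idler sits fully down on the low pedestal and the short one on the high pedestal, both let go, the tensioner still near rest (horizontal distance between idler_long_mid and post_low below 0.006 m and z of idler_long_mid in the frame of post_low between 0.035 and 0.041 m and horizontal distance between idler_short_mid and post_high below 0.006 m and z of idler_short_mid in the frame of post_high between 0.045 and 0.051 m and contact force between each of idler_long, idler_short and the fingers below 0.3 N and contact force between each of idler_long, idler_short and the arm below 0.3 N and value of joint tensioner below 0.3 rad), for 0.2 s.
2. the tensioner arm is pushed back past the click of its pawl (value of joint tensioner above 0.58 rad), for 0.2 s.
At the end, for the whole second after the job is handed in: Each idler on its matching pedestal, within 6 mm of the pin axis and 3 mm of the seat, untouched by the robot; the tensioner arm still, between 0.58 rad (past the click) and 0.87 rad (short of the stop at 0.90), held back by the robot alone with over 3 N (horizontal distance between idler_long_mid and post_low below 0.006 m and z of idler_long_mid in the frame of post_low between 0.035 and 0.041 m and horizontal distance between idler_short_mid and post_high below 0.006 m and z of idler_short_mid in the frame of post_high between 0.045 and 0.051 m and contact force between each of idler_long, idler_short and the fingers below 0.3 N and contact force between each of idler_long, idler_short and the arm below 0.3 N and value of joint tensioner between 0.58 and 0.87 rad and velocity of joint tensioner between -0.15 and 0.15 rad/s and contact force between any of the fingers, the arm and tensioner above 3 N and contact force between each of idler_long, idler_short and tensioner below 0.3 N); the arm keeps its last pose, push and grip.
It fails at once if the tape roll is moved more than 30 mm (distance of tape_brown from where it was at the start of the episode above 0.03 m).
It fails at once if the screwdriver is moved more than 30 mm (distance of screwdriver from where it was at the start of the episode above 0.03 m).
It fails at once if the marker is moved more than 30 mm (distance of marker_black from where it was at the start of the episode above 0.03 m).
It also fails if it takes over 64 s, if anything falls off the work surface, if the arm or the gripper's body presses on something with over 40 N, if the wrist force passes 120 N, or if a joint passes its speed limit or range.

ROBOT

A 6-joint arm with a two-finger parallel gripper is mounted at the origin on a cart in front of the work surface, level with it; the furniture and walls round the work are solid. World frame = base frame: x ahead of the robot, y to its left, z up, the work surface at z = 0. Lengths are in m, angles in degrees, forces in N, time in s.
With the tool pointing down it reaches from about 0.4 to 0.825 m from the base axis. Payload 7 kg.
Tool frame: the origin (TCP) lies midway between the tips of the shut fingers; the grasp point (between the pads) lies 19 mm behind it (ctrl.hold_point_z is the distance from the TCP to the grasp point, in m); z points along the fingers, y is the line along which they close (so a half turn about z gives the same grasp; the last joint's range is limited). The gripper opens to 88 mm and grips with 3 to 60 N. Pads are 19 mm wide; open, the fingers measure 130 mm over their backs; the gripper's body (78 mm by 193 mm) begins 47 mm behind the grasp point.
Start: joints at [88.069, 20.546, 0.682, 0, -70.136, -16.507], TCP at [0.213, 0.64, 0.227] pointing down, gripper open.
Joint ranges: [-176.03, 176.03], [-82.01, 121.73], [-58.28, 71.71], [-173.87, 95.51], [-174.79, -0.11], [-173.66, 173.66]. Speed limits (degrees/s): [136.94, 136.94, 172.46, 180, 180, 180].

INTERFACE

Orientations are given as [roll, pitch, yaw] about the fixed x, y, z axes, in that order (R = Rz(yaw) Ry(pitch) Rx(roll)).
In Python, from plant import ctrl gives the robot as it stands.
- The arm moves only by the tool apply_moves, never from a script. Its argument "deltas" is a list of rows, each an object with "fingers": the finger opening in mm, from 0 to 87.6; "delta_pos": the shift along the tool's x, y, z in mm, a list of three; "angular": the turn, a rotation vector about the tool's x, y, z in degrees, a list of three. A call has 1 to 10 rows; each row is the pose to reach, as a shift and turn from the pose commanded when the call began, along the tool's axes at that moment; what a row does not reach only later rows make up. A row lasts 1/10 s, in which the tool goes at most 50 mm and 8.59 degrees, less where a joint would pass 70% of its speed; a pose out of reach is approached as far as the arm can. A call with a gripper value outside its range is refused whole. The fingers move at their own pace and stop on an object; the grip force is fixed at half the most. Time passes only in rows, so rows that repeat a pose let the fingers close. It gives the time, the measured TCP pose, the force, the opening and the grip force at its end, in the units of the state.
- ctrl.get_obs(): the state, without advancing time (a new reading comes with each control period).
- ctrl.snapshot(name): name is "scene" or "side" or "wrist"; returns the picture (480x640x3 uint8, red, green, blue); there is no depth.
- ctrl.camera_params(name): a dict with "fx", "fy", "cx", "cy" (pixels), "cam_to_world" (4x4, takes a point from camera to world coordinates); the wrist camera has in their place "mount" (4x4, takes a point from camera to tool coordinates, whose origin is the TCP and whose axes are the flange's). Camera axes: x right, y up, looking along -z (the intrinsics and any distortion apply to the point x, -y, -z); pixel columns grow to the right and rows downward; lengths in m; the calibration is good to about 2 mm. The wrist camera is an equidistant fisheye: a pixel r from the principal point sees the ray r / f radians off the axis. A picture is of the moment at which its call begins: read the wrist's pose just before it. camera_params takes no time and is no camera call.
- ctrl.close_job(): hands the job in; it is judged then, once.
The state is a dict: "clock": time; "joint_pos": joint angles; "qvel": joint speeds; "tau": joint torques, N m; "tool_pos": TCP position; "orientation": TCP orientation; "force": force on the tool from outside, world axes, zero at the start; "moment": the same for the moment, N m; "opening": finger opening in m; "gripper_force": force on a finger pad.
Only numpy, scipy, OpenCV 4.12 (cv2) and the standard library are available. Lean on these libraries where they do the work, as an engineer would, in place of code of your own. Each camera call takes 0.05 s, during which the arm holds its last target. There are 200 camera calls.

## Working session

There is one attempt and no reset: what is moved stays moved. The work goes in short steps, Python scripts to look and compute and a tool call to move; the robot and the scene stay as the last step left them, time stands still between calls to the robot, and variables do not carry over. Pictures are saved under pics/ and viewed, at most 13 in all, crops included, and the job is handed in when it is done.

Besides the shell and the picture viewer there is one more tool, called after "Request:" by a JSON object that holds its "op" and its "data". apply_moves: Moves the arm, as the interface text tells. Its arguments: {"type":"object","properties":{"deltas":{"type":"array"}},"required":["deltas"]}

```bash
mkdir -p pics
python3 - <<'E'
from plant import ctrl
import cv2,numpy as np
np.set_printoptions(precision=4,suppress=True)
o=ctrl.get_obs();print({k:o[k] for k in('clock','tool_pos','orientation','opening')},ctrl.hold_point_z)
for n in('scene','side','wrist'):
    im=ctrl.snapshot(n);cv2.imwrite(f'pics/{n}0.png',im[:,:,::-1])
    p=ctrl.camera_params(n);print(n,p)
E
```

```text
{'clock': 0.0, 'tool_pos': array([0.2134, 0.6399, 0.2256]), 'orientation': array([179.9043,  -0.009 , -18.4445]), 'opening': 0.08761272296659547} 0.0188
scene {'fx': 593.7705685678758, 'fy': 593.7705685678758, 'cx': 319.6385853933609, 'cy': 241.56702856892733, 'cam_to_world': array([[-0.4478,  0.4523, -0.7713, -0.5728],
       [-0.8941, -0.223 ,  0.3884,  0.5748],
       [ 0.0037,  0.8635,  0.5043,  0.7888],
       [ 0.    ,  0.    ,  0.    ,  1.    ]])}
side {'fx': 463.92252681419905, 'fy': 463.92252681419905, 'cx': 320.72318241247547, 'cy': 237.60432683690772, 'cam_to_world': array([[ 0.8864,  0.2755, -0.3721,  0.0119],
       [-0.4629,  0.5329, -0.7083, -0.9905],
       [ 0.0032,  0.8001,  0.5999,  0.9287],
       [ 0.    ,  0.    ,  0.    ,  1.    ]])}
wrist {'fx': 371.64829954431775, 'fy': 371.64829954431775, 'cx': 313.76726528160543, 'cy': 240.44792608894198, 'mount': array([[-0.0002,  0.9607,  0.2776,  0.0746],
       [ 1.    ,  0.0002, -0.    , -0.0012],
       [-0.0001,  0.2776, -0.9607, -0.1582],
       [ 0.    ,  0.    ,  0.    ,  1.    ]])}
```

View pics/scene0.png

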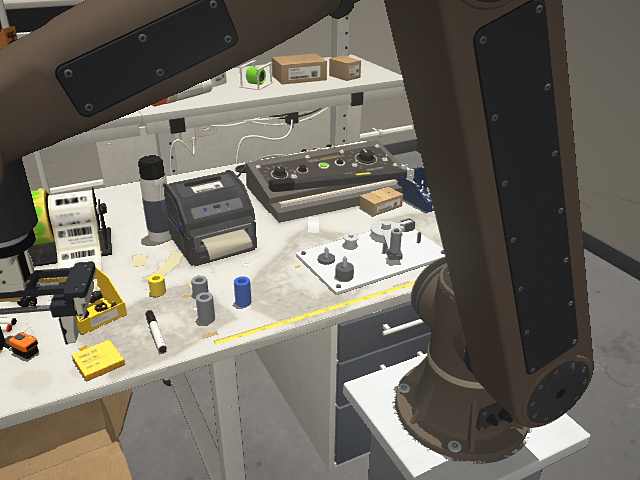

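View pics/side0.png

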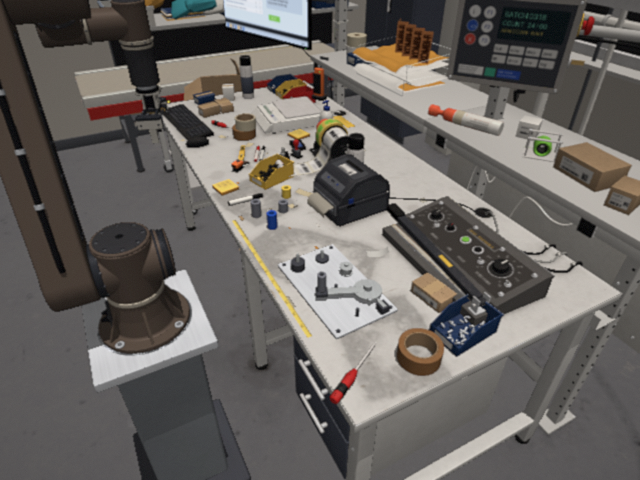

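The scene view shows grey idlers at about (205,308) and (199,287), the blue look-alike at (242,291) and the yellow one at (157,285). Pedestals are at (345,272) and (326,260), and the tension roller at (396,243). The side view shows idlers at (256,208) and (283,206), pedestals at (297,263) and (321,256), and the roller at (321,286).

```bash
cat > h.py <<'E'
from plant import ctrl
import cv2,numpy as np
from scipy.spatial.transform import Rotation as R
np.set_printoptions(precision=4,suppress=True)
def pose():
    o=ctrl.get_obs();T=np.eye(4);T[:3,:3]=R.from_euler('xyz',o['orientation'],degrees=True).as_matrix();T[:3,3]=o['tool_pos'];return T
def ray(n,uv,T=None):
    p=ctrl.camera_params(n);x=(uv[0]-p['cx'])/p['fx'];y=(uv[1]-p['cy'])/p['fy']
    if n=='wrist':
        r=np.hypot(x,y);s=np.sin(r)/max(r,1e-9);d=np.array([x*s,-y*s,-np.cos(r)]);M=T@p['mount']
    else: d=np.array([x,-y,-1]);M=p['cam_to_world']
    return M[:3,3],M[:3,:3]@d
def onz(n,uv,z,T=None):
    o,d=ray(n,uv,T);return o+d*(z-o[2])/d[2]
def proj(n,P,T=None):
    p=ctrl.camera_params(n);M=p['cam_to_world'] if n!='wrist' else T@p['mount']
    c=np.linalg.inv(M)@np.append(P,1);x,y,z=c[0],-c[1],-c[2]
    if n=='wrist':
        h=np.hypot(x,y);k=np.arctan2(h,z)/h
    else:k=1/z
    return np.array([p['cx']+p['fx']*x*k,p['cy']+p['fy']*y*k])
def tool(P,T): return (np.linalg.inv(T)@np.append(P,1))[:3]*1000
E
python3 - <<'E'
from h import *
a=cv2.imread('pics/scene0.png');b=cv2.imread('pics/side0.png');w=cv2.imread('pics/wrist0.png')
A=cv2.resize(a[215:335,140:460],(800,300),interpolation=cv2.INTER_CUBIC)
B=cv2.resize(b[180:340,235:405],(319,300),interpolation=cv2.INTER_CUBIC)
W=cv2.resize(w,(400,300))
c=np.zeros((600,800,3),np.uint8);c[:300]=A;c[300:,:319]=B;c[300:,400:]=W;cv2.imwrite('pics/c1.png',c)
for nm,uvs in dict(long=((205,296),(256,200)),short=((199,279),(283,201)),pA=((345,262),(297,257)),pB=((326,254),(321,248)),blue=((242,279),(272,211)),roller=((396,229),(321,275))).items():
    for z in (.04,.06): print(nm,z,onz('scene',uvs[0],z),onz('side',uvs[1],z))
E
```

```text
long 0.04 [0.4736 0.3244 0.04  ] [0.4612 0.3639 0.04  ]
long 0.06 [0.4457 0.3311 0.06  ] [0.4511 0.3334 0.06  ]
short 0.04 [0.5432 0.3169 0.04  ] [0.5443 0.3135 0.04  ]
short 0.06 [0.5134 0.3238 0.06  ] [0.5323 0.2842 0.06  ]
pA 0.04 [ 0.4605 -0.0128  0.04  ] [0.4541 0.0051 0.04  ]
pA 0.06 [0.4329 0.0029 0.06  ] [ 0.4442 -0.0173  0.06  ]
pB 0.04 [0.5125 0.0109 0.04  ] [0.539  0.0108 0.04  ]
pB 0.06 [0.4836 0.026  0.06  ] [ 0.5271 -0.0117  0.06  ]
blue 0.04 [0.5003 0.2301 0.04  ] [0.4845 0.272  0.04  ]
blue 0.06 [0.4716 0.2393 0.06  ] [0.4738 0.2436 0.06  ]
roller 0.04 [ 0.5427 -0.2089  0.04  ] [ 0.4806 -0.1009  0.04  ]
roller 0.06 [ 0.5129 -0.1879  0.06  ] [ 0.4701 -0.1209  0.06  ]
```

View pics/c1.png

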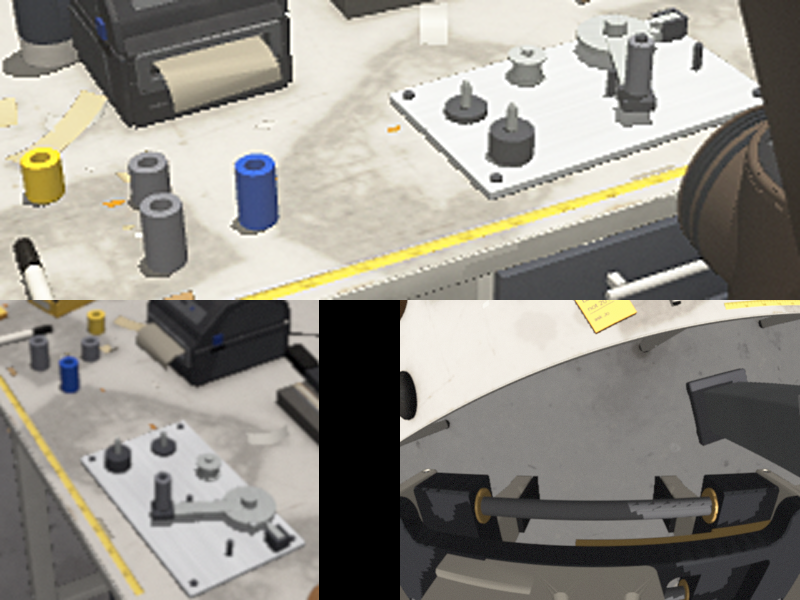

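The scene crop shows the high pedestal is the near one (pin tip at about (345,256)) and the low one the far one (pin tip at about (326,248)). The long grey idler's top is at (205,297) and the short one's at (199,279). I'll move above the idlers and look with the wrist camera.

Request:
{"op": "apply_moves", "data": {"deltas": [{"fingers": 70,"delta_pos": [364,216,0],"angular": [0,0,0]},{"fingers": 70,"delta_pos": [364,216,0],"angular": [0,0,0]},{"fingers": 70,"delta_pos": [364,216,0],"angular": [0,0,0]},{"fingers": 70,"delta_pos": [364,216,0],"angular": [0,0,0]},{"fingers": 70,"delta_pos": [364,216,0],"angular": [0,0,0]},{"fingers": 70,"delta_pos": [364,216,0],"angular": [0,0,0]},{"fingers": 70,"delta_pos": [364,216,0],"angular": [0,0,0]},{"fingers": 70,"delta_pos": [364,216,0],"angular": [0,0,0]},{"fingers": 70,"delta_pos": [364,216,0],"angular": [0,0,0]},{"fingers": 70,"delta_pos": [364,216,0],"angular": [0,0,0]}]}}

```text
clock: 1.15
tool_pos: [0.4921, 0.3176, 0.2263]
orientation: [180.0, 0.0, -18.7]
force: [-0.7, -0.4, 0.6]
opening: 0.0701
gripper_force: 0.0
```

Run:
```python
from h import *
T=pose();im=ctrl.snapshot('wrist');cv2.imwrite('pics/w1.png',im[:,:,::-1])
print(T[:3,3])
for nm,P in dict(long=(.45,.332,.06),short=(.544,.315,.04)).items(): print(nm,proj('wrist',P,T))
for nm,uv,us,z in(('pA',(344.8,256.2),(297.9,254.1),.067),('pB',(326.4,247.8),(323,250.9),.047),('rol',(396.4,229.8),(321.9,272.8),.095)):
    print(nm,onz('scene',uv,z),onz('side',us,z))
```

```text
[0.4921 0.3176 0.2263]
long [314.678  266.6295]
short [299.5193 162.4189]
pA [ 0.4455 -0.0033  0.067 ] [ 0.4488 -0.0141  0.067 ]
pB [0.5277 0.0021 0.047 ] [ 0.5336 -0.0126  0.047 ]
rol [ 0.457 -0.15   0.095] [ 0.4579 -0.1491  0.095 ]
```

View pics/w1.png

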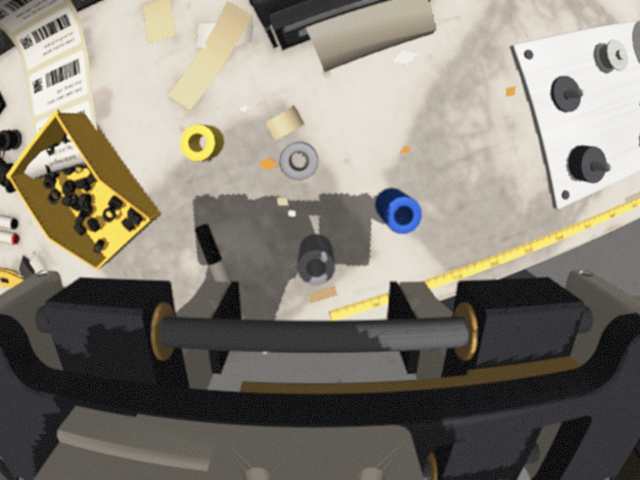

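The wrist view shows the long idler's top bore at about (317,267) and the short one's at (299,160), with blue at (403,215). Both match the estimates.

Run:
```python
from h import *
T=pose()
for n,uv,z in(('long',(317,267),.06),('short',(299,160),.04),('blue',(403,215),.06),('pA',(604,167),.067),('pB',(578,94),.047)):
    P=onz('wrist',uv,z,T);print(n,P,tool(P,T))
```

```text
long [0.4481 0.3313 0.06  ] [-44.7937   1.8418 166.2848]
short [0.5455 0.316  0.04  ] [ 52.3331 -14.7541 186.246 ]
blue [0.4703 0.2413 0.06  ] [  4.9701  80.0324 166.3083]
pA [0.4537 0.0047 0.067 ] [ 64.665  309.6116 159.4044]
pB [0.5342 0.007  0.047 ] [140.2237 281.7252 179.3667]
```

Request:
{"op": "apply_moves", "data": {"deltas": [{"fingers": 70,"delta_pos": [-45,2,0],"angular": [0,0,0]},{"fingers": 70,"delta_pos": [-45,2,40],"angular": [0,0,0]},{"fingers": 70,"delta_pos": [-45,2,80],"angular": [0,0,0]},{"fingers": 70,"delta_pos": [-45,2,120],"angular": [0,0,0]},{"fingers": 70,"delta_pos": [-45,2,160],"angular": [0,0,0]},{"fingers": 70,"delta_pos": [-45,2,185],"angular": [0,0,0]},{"fingers": 70,"delta_pos": [-45,2,200],"angular": [0,0,0]},{"fingers": 70,"delta_pos": [-45,2,200],"angular": [0,0,0]},{"fingers": 30,"delta_pos": [-45,2,200],"angular": [0,0,0]},{"fingers": 30,"delta_pos": [-45,2,200],"angular": [0,0,0]}]}}

```text
clock: 2.2
tool_pos: [0.4474, 0.3337, 0.0277]
orientation: [-179.9, -0.0, -18.4]
force: [-0.2, 0.1, -0.1]
opening: 0.0593
gripper_force: 0.0
```

Request:
{"op": "apply_moves", "data": {"deltas": [{"fingers": 30,"delta_pos": [0,0,0],"angular": [0,0,0]},{"fingers": 30,"delta_pos": [0,0,0],"angular": [0,0,0]},{"fingers": 30,"delta_pos": [0,0,0],"angular": [0,0,0]}]}}

```text
clock: 2.5
tool_pos: [0.4472, 0.3327, 0.0271]
orientation: [-180.0, -0.0, -18.4]
force: [0.2, -0.6, 0.9]
opening: 0.0357
gripper_force: 0.5
```

Request:
{"op": "apply_moves", "data": {"deltas": [{"fingers": 30,"delta_pos": [0,0,0],"angular": [0,0,0]},{"fingers": 30,"delta_pos": [0,0,-40],"angular": [0,0,0]},{"fingers": 30,"delta_pos": [0,0,-80],"angular": [0,0,0]},{"fingers": 30,"delta_pos": [0,0,-120],"angular": [0,0,0]},{"fingers": 30,"delta_pos": [10,30,-145],"angular": [0,0,0]},{"fingers": 30,"delta_pos": [23,75,-155],"angular": [0,0,0]},{"fingers": 30,"delta_pos": [36,120,-155],"angular": [0,0,0]},{"fingers": 30,"delta_pos": [49,165,-155],"angular": [0,0,0]},{"fingers": 30,"delta_pos": [62,207,-155],"angular": [0,0,0]},{"fingers": 30,"delta_pos": [73,242,-155],"angular": [0,0,0]}]}}

```text
clock: 3.5
tool_pos: [0.4391, 0.0779, 0.1817]
orientation: [-180.0, -0.0, -18.5]
force: [1.0, -0.2, -0.5]
opening: 0.0349
gripper_force: 30.0
```

Request:
{"op": "apply_moves", "data": {"deltas": [{"fingers": 30,"delta_pos": [0,0,0],"angular": [0,0,0]},{"fingers": 30,"delta_pos": [0,0,0],"angular": [0,0,0]}]}}

```text
clock: 3.7
tool_pos: [0.4399, 0.0792, 0.1818]
orientation: [-180.0, -0.0, -18.6]
force: [0.8, -0.4, -0.9]
opening: 0.0344
gripper_force: 30.0
```

Run:
```python
from h import *
T=pose();im=ctrl.snapshot('wrist');cv2.imwrite('pics/w2.png',im[:,:,::-1]);np.save('T2.npy',T)
print(T[:3,3],ctrl.get_obs()['opening'],ctrl.get_obs()['gripper_force'])
for P in((.449,-.004,.067),(.531,-.003,.047)): print(proj('wrist',P,T))
```

```text
[0.4399 0.0792 0.1818] 0.03496678294374718 29.998778589069843
[415.5635 190.7031]
[378.0718  89.6531]
```

View pics/w2.png

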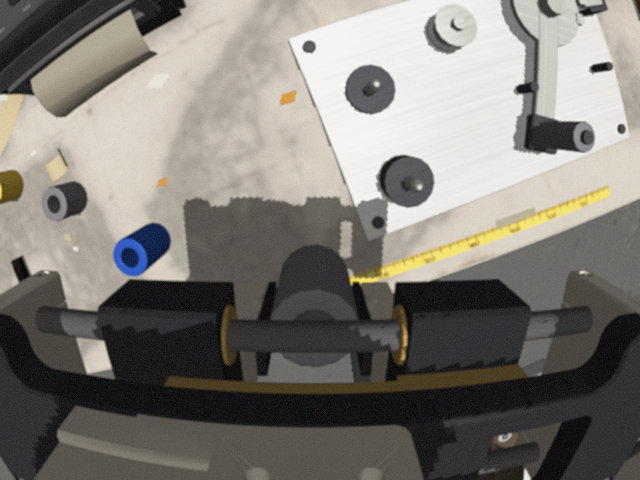

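The wrist view shows the long idler held, the low pin's tip near (375,85), the high pin's near (417,186), and the tension roller's top at about (583,137). I'll enlarge the pins.

Run:
```python
from h import *
a=cv2.imread('pics/w2.png')[55:215,335:455]
c=cv2.resize(a,(450,600),interpolation=cv2.INTER_CUBIC)
b=cv2.resize(cv2.imread('pics/w2.png')[95:175,515:615],(350,280),interpolation=cv2.INTER_CUBIC)
o=np.zeros((600,800,3),np.uint8);o[:,:450]=c;o[:280,450:]=b;cv2.imwrite('pics/c2.png',o)
```

```text
(no output)
```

View pics/c2.png

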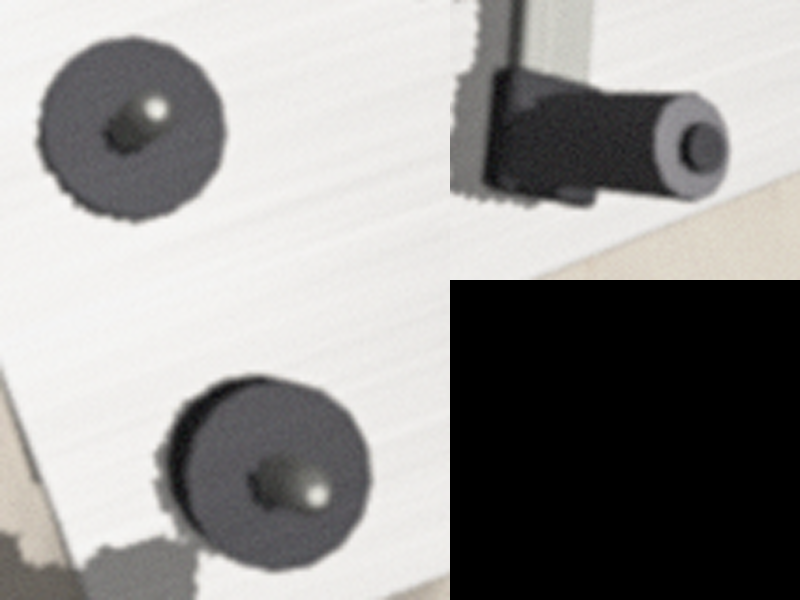

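The crop gives low pedestal seat centre (370.7,89.4) and tip (376.9,83.5), high seat (409.7,181.1) and tip (419.5,186.7), and roller top (584,137).

Run:
```python
from h import *
T=np.load('T2.npy')
for n,uv,z in(('Lseat',(370.7,89.4),.018),('Ltip',(376.9,83.5),.047),('Hseat',(409.7,181.1),.038),('Htip',(419.5,186.7),.067),('rol',(584,137),.095)):
    P=onz('wrist',uv,z,T);print(n,P,tool(P,T))
print(proj('wrist',(.44,.0792,.1818+.034),T))
```

```text
Lseat [ 0.535  -0.0028  0.018 ] [116.1571  47.5912 163.7798]
Ltip [ 0.536  -0.0037  0.047 ] [117.4116  48.1103 134.78  ]
Hseat [ 0.4518 -0.0077  0.038 ] [ 38.8487  78.7541 143.7304]
Htip [ 0.451  -0.0078  0.067 ] [ 38.2154  79.0577 114.73  ]
rol [ 0.4566 -0.1499  0.095 ] [ 88.7605 211.9496  86.6647]
[316.7506 336.8795]
```

Request:
{"op": "apply_moves", "data": {"deltas": [{"fingers": 30,"delta_pos": [40,16,0],"angular": [0,0,0]},{"fingers": 30,"delta_pos": [80,33,0],"angular": [0,0,0]},{"fingers": 30,"delta_pos": [116,48,0],"angular": [0,0,0]},{"fingers": 30,"delta_pos": [116,48,40],"angular": [0,0,0]},{"fingers": 30,"delta_pos": [116,48,75],"angular": [0,0,0]},{"fingers": 30,"delta_pos": [116,48,95],"angular": [0,0,0]},{"fingers": 30,"delta_pos": [116,48,95],"angular": [0,0,0]},{"fingers": 30,"delta_pos": [116,48,95],"angular": [0,0,0]},{"fingers": 30,"delta_pos": [116,48,95],"angular": [0,0,0]}]}}

```text
clock: 4.65
tool_pos: [0.536, -0.0014, 0.0879]
orientation: [-179.9, -0.1, -18.4]
force: [0.1, -0.3, -0.2]
opening: 0.0347
gripper_force: 30.0
```

Run:
```python
from h import *
T=pose();print(T[:3,3],tool((.5355,-.0033,.047),T))
im=ctrl.snapshot('side');cv2.imwrite('pics/s2.png',cv2.resize(im[190:290,260:380,::-1],(720,600),interpolation=cv2.INTER_CUBIC))
```

```text
[ 0.536  -0.0014  0.0879] [ 0.0695  2.0341 40.9389]
```

View pics/s2.png

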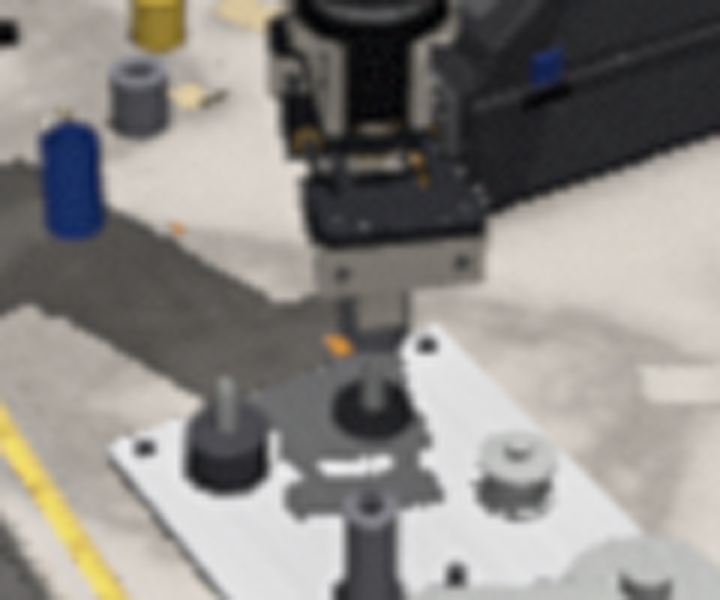

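The side view shows the idler hanging directly above the low pin, at about (373,345) against the pin at (373,375). Lowering it with a 1.5 mm correction.

Request:
{"op": "apply_moves", "data": {"deltas": [{"fingers": 30,"delta_pos": [-1,1.5,0],"angular": [0,0,0]},{"fingers": 30,"delta_pos": [-1,1.5,10],"angular": [0,0,0]},{"fingers": 30,"delta_pos": [-1,1.5,18],"angular": [0,0,0]},{"fingers": 30,"delta_pos": [-1,1.5,25],"angular": [0,0,0]},{"fingers": 30,"delta_pos": [-1,1.5,32],"angular": [0,0,0]},{"fingers": 30,"delta_pos": [-1,1.5,38],"angular": [0,0,0]},{"fingers": 30,"delta_pos": [-1,1.5,41],"angular": [0,0,0]},{"fingers": 30,"delta_pos": [-1,1.5,41],"angular": [0,0,0]},{"fingers": 30,"delta_pos": [-1,1.5,41],"angular": [0,0,0]}]}}

```text
clock: 5.6
tool_pos: [0.5334, -0.0034, 0.0455]
orientation: [180.0, -0.0, -18.4]
force: [0.6, 0.6, -0.4]
opening: 0.0345
gripper_force: 30.0
```

Request:
{"op": "apply_moves", "data": {"deltas": [{"fingers": 64,"delta_pos": [0,0,0],"angular": [0,0,0]},{"fingers": 64,"delta_pos": [0,0,0],"angular": [0,0,0]},{"fingers": 64,"delta_pos": [0,0,0],"angular": [0,0,0]},{"fingers": 64,"delta_pos": [0,0,0],"angular": [0,0,0]},{"fingers": 64,"delta_pos": [0,0,-20],"angular": [0,0,0]},{"fingers": 64,"delta_pos": [0,0,-60],"angular": [0,0,0]},{"fingers": 64,"delta_pos": [0,0,-105],"angular": [0,0,0]},{"fingers": 64,"delta_pos": [0,0,-145],"angular": [0,0,0]},{"fingers": 64,"delta_pos": [-10,-40,-145],"angular": [0,0,0]},{"fingers": 64,"delta_pos": [-22,-85,-145],"angular": [0,0,0]}]}}

```text
clock: 6.6
tool_pos: [0.5401, 0.0845, 0.1927]
orientation: [-179.8, -0.2, -18.6]
force: [1.8, 0.8, -0.7]
opening: 0.0643
gripper_force: 0.0
```

Request:
{"op": "apply_moves", "data": {"deltas": [{"fingers": 64,"delta_pos": [-67,-222,0],"angular": [0,0,0]},{"fingers": 64,"delta_pos": [-67,-222,0],"angular": [0,0,0]},{"fingers": 64,"delta_pos": [-67,-222,0],"angular": [0,0,0]},{"fingers": 64,"delta_pos": [-67,-222,0],"angular": [0,0,0]},{"fingers": 64,"delta_pos": [-67,-222,0],"angular": [0,0,0]},{"fingers": 64,"delta_pos": [-67,-222,0],"angular": [0,0,0]},{"fingers": 64,"delta_pos": [-67,-222,30],"angular": [0,0,0]},{"fingers": 64,"delta_pos": [-67,-222,70],"angular": [0,0,0]},{"fingers": 64,"delta_pos": [-67,-222,105],"angular": [0,0,0]},{"fingers": 64,"delta_pos": [-67,-222,105],"angular": [0,0,0]}]}}

```text
clock: 7.6
tool_pos: [0.5432, 0.3132, 0.0806]
orientation: [179.6, 0.3, -18.5]
force: [-0.7, -0.9, 0.0]
opening: 0.064
gripper_force: 0.0
```

Run:
```python
from h import *
T=pose();print(T[:3,3],tool((.5453,.316,.006),T))
im=ctrl.snapshot('side')
T2=T;print(proj('side',(.5345,-.003,.078)))
a=cv2.resize(im[215:285,285:345,::-1],(500,583),interpolation=cv2.INTER_CUBIC)
w=ctrl.snapshot('wrist');w=cv2.resize(w[:,:,::-1],(300,225))
o=np.zeros((583,800,3),np.uint8);o[:,:500]=a;o[:225,500:]=w;cv2.imwrite('pics/s3.png',o)
```

```text
[0.5432 0.3132 0.0806] [ 1.4786 -3.9475 74.6147]
[321.8407 241.0466]
```

View pics/s3.png

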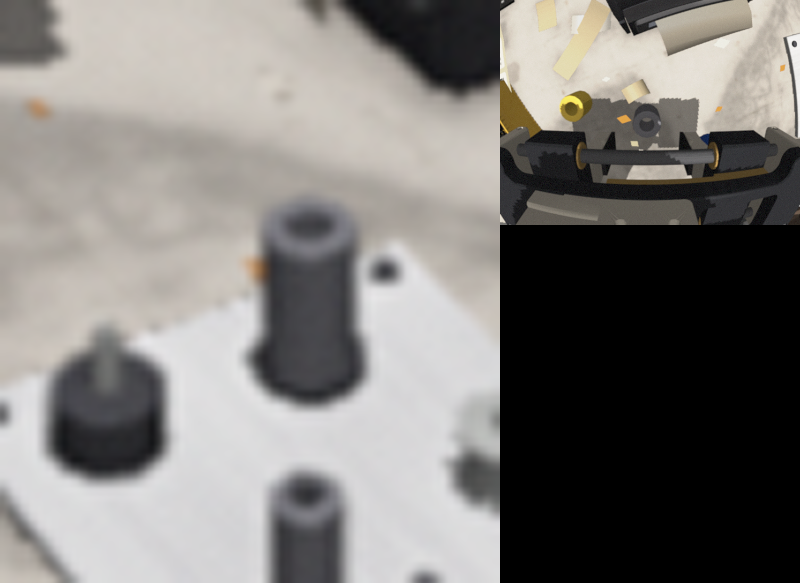

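The side crop shows the long idler fully down on the low pedestal, its top at (322,242) against a predicted (322,241). The wrist view shows the short idler between the fingers. Grasping it.

Request:
{"op": "apply_moves", "data": {"deltas": [{"fingers": 64,"delta_pos": [1,-2,20],"angular": [0,0,0]},{"fingers": 64,"delta_pos": [1,-2,45],"angular": [0,0,0]},{"fingers": 64,"delta_pos": [1,-2,65],"angular": [0,0,0]},{"fingers": 64,"delta_pos": [1,-2,73],"angular": [0,0,0]},{"fingers": 64,"delta_pos": [1,-2,73],"angular": [0,0,0]},{"fingers": 30,"delta_pos": [1,-2,73],"angular": [0,0,0]},{"fingers": 30,"delta_pos": [1,-2,73],"angular": [0,0,0]},{"fingers": 30,"delta_pos": [1,-2,73],"angular": [0,0,0]},{"fingers": 30,"delta_pos": [1,-2,73],"angular": [0,0,0]},{"fingers": 30,"delta_pos": [1,-2,73],"angular": [0,0,0]}]}}

```text
clock: 8.7
tool_pos: [0.5477, 0.3176, 0.0132]
orientation: [-180.0, -0.0, -18.4]
force: [-1.4, -0.9, 4.8]
opening: 0.0353
gripper_force: 30.0
```

Request:
{"op": "apply_moves", "data": {"deltas": [{"fingers": 30,"delta_pos": [0,0,0],"angular": [0,0,0]},{"fingers": 30,"delta_pos": [0,0,0],"angular": [0,0,0]}]}}

```text
clock: 8.9
tool_pos: [0.5477, 0.3176, 0.0132]
orientation: [-180.0, -0.0, -18.4]
force: [-1.3, -0.8, 6.2]
opening: 0.0351
gripper_force: 30.0
```

Request:
{"op": "apply_moves", "data": {"deltas": [{"fingers": 30,"delta_pos": [0,0,-20],"angular": [0,0,0]},{"fingers": 30,"delta_pos": [0,0,-60],"angular": [0,0,0]},{"fingers": 30,"delta_pos": [0,0,-100],"angular": [0,0,0]},{"fingers": 30,"delta_pos": [0,0,-140],"angular": [0,0,0]},{"fingers": 30,"delta_pos": [0,20,-160],"angular": [0,0,0]},{"fingers": 30,"delta_pos": [2,65,-160],"angular": [0,0,0]},{"fingers": 30,"delta_pos": [4,110,-160],"angular": [0,0,0]},{"fingers": 30,"delta_pos": [6,155,-160],"angular": [0,0,0]},{"fingers": 30,"delta_pos": [8,200,-160],"angular": [0,0,0]},{"fingers": 30,"delta_pos": [10,240,-160],"angular": [0,0,0]}]}}

```text
clock: 9.9
tool_pos: [0.48, 0.085, 0.1725]
orientation: [-180.0, 0.0, -18.4]
force: [0.3, -0.4, -0.2]
opening: 0.0354
gripper_force: 30.0
```

Request:
{"op": "apply_moves", "data": {"deltas": [{"fingers": 30,"delta_pos": [1,40,0],"angular": [0,0,0]},{"fingers": 30,"delta_pos": [3,80,0],"angular": [0,0,0]},{"fingers": 30,"delta_pos": [3,99,0],"angular": [0,0,0]},{"fingers": 30,"delta_pos": [3,99,35],"angular": [0,0,0]},{"fingers": 30,"delta_pos": [3,99,60],"angular": [0,0,0]},{"fingers": 30,"delta_pos": [3,99,70],"angular": [0,0,0]},{"fingers": 30,"delta_pos": [3,99,70],"angular": [0,0,0]},{"fingers": 30,"delta_pos": [3,99,70],"angular": [0,0,0]},{"fingers": 30,"delta_pos": [3,99,70],"angular": [0,0,0]}]}}

```text
clock: 10.8
tool_pos: [0.4536, -0.0076, 0.1037]
orientation: [-179.9, -0.1, -18.4]
force: [0.2, -0.4, -0.8]
opening: 0.0351
gripper_force: 30.0
```

Run:
```python
from h import *
T=pose();print(T[:3,3],tool((.4512,-.0078,.067),T),ctrl.get_obs()['force'])
im=ctrl.snapshot('side');a=cv2.resize(im[205:285,265:345,::-1],(400,400),interpolation=cv2.INTER_CUBIC)
im=ctrl.snapshot('scene');b=cv2.resize(im[210:290,305:385,::-1],(400,400),interpolation=cv2.INTER_CUBIC)
cv2.imwrite('pics/s4.png',np.hstack([a,b]))
c=T[:3,3].copy();
for n in('side','scene'):print(n,[proj(n,(c[0],c[1],c[2]+d)) for d in(-.013,.027)])
```

```text
[ 0.4536 -0.0076  0.1037] [-2.3342  0.9608 36.6846] [ 0.1921 -0.438  -0.8068]
side [array([298.2313, 246.1167]), array([297.8723, 235.1832])]
scene [array([345.0043, 245.3567]), array([345.448, 230.218])]
```

View pics/s4.png

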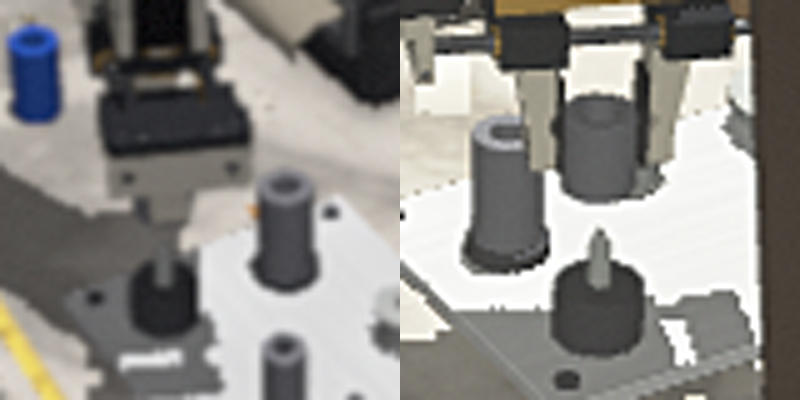

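The scene crop shows the short idler's underside centred over the high pin, both at column 345, and the side view agrees. Lowering it.

Request:
{"op": "apply_moves", "data": {"deltas": [{"fingers": 30,"delta_pos": [-0.5,1,10],"angular": [0,0,0]},{"fingers": 30,"delta_pos": [-0.5,1,19],"angular": [0,0,0]},{"fingers": 30,"delta_pos": [-0.5,1,26],"angular": [0,0,0]},{"fingers": 30,"delta_pos": [-0.5,1,33],"angular": [0,0,0]},{"fingers": 30,"delta_pos": [-0.5,1,40],"angular": [0,0,0]},{"fingers": 30,"delta_pos": [-0.5,1,46],"angular": [0,0,0]},{"fingers": 30,"delta_pos": [-0.5,1,50.5],"angular": [0,0,0]},{"fingers": 30,"delta_pos": [-0.5,1,50.5],"angular": [0,0,0]},{"fingers": 30,"delta_pos": [-0.5,1,50.5],"angular": [0,0,0]}]}}

```text
clock: 11.8
tool_pos: [0.4519, -0.0089, 0.052]
orientation: [180.0, 0.0, -18.4]
force: [0.3, 0.7, -0.8]
opening: 0.0348
gripper_force: 30.0
```

Request:
{"op": "apply_moves", "data": {"deltas": [{"fingers": 60,"delta_pos": [0,0,0],"angular": [0,0,0]},{"fingers": 60,"delta_pos": [0,0,0],"angular": [0,0,0]},{"fingers": 60,"delta_pos": [0,0,0],"angular": [0,0,0]},{"fingers": 60,"delta_pos": [0,0,0],"angular": [0,0,0]},{"fingers": 60,"delta_pos": [0,0,-20],"angular": [0,0,0]},{"fingers": 60,"delta_pos": [0,0,-60],"angular": [0,0,0]},{"fingers": 60,"delta_pos": [0,0,-100],"angular": [0,0,0]},{"fingers": 60,"delta_pos": [0,0,-130],"angular": [0,0,0]},{"fingers": 60,"delta_pos": [20,44,-130],"angular": [0,0,0]},{"fingers": 60,"delta_pos": [40,88,-130],"angular": [0,0,0]}]}}

```text
clock: 12.8
tool_pos: [0.4631, -0.1048, 0.1838]
orientation: [-179.9, -0.2, -18.2]
force: [2.9, 0.1, -0.7]
opening: 0.0601
gripper_force: 0.0
```

Run:
```python
from h import *
T=pose();print(T[:3,3],tool((.457,-.1505,.052),T))
w=ctrl.snapshot('wrist')[:,:,::-1]
im=ctrl.snapshot('side')[:,:,::-1]
print(proj('side',(.5345,-.003,.078)),proj('side',(.4512,-.0078,.078)))
o=np.zeros((600,800,3),np.uint8);o[:300,:400]=cv2.resize(im[205:295,265:385],(400,300),interpolation=cv2.INTER_CUBIC)
o[300:,:]=cv2.resize(w[0:240],(800,300))
W2=cv2.imread('pics/w2.png');o[:300,400:]=cv2.resize(W2[0:160,420:634],(400,300),interpolation=cv2.INTER_CUBIC)
cv2.imwrite('pics/s5.png',o)
T2=np.load('T2.npy')
piv=np.array((.5769,-.2014))
for uv in((527,88),(600,67)):
    for z in(.02,.045):
        P=onz('wrist',uv,z,T2);d=P[:2]-piv;print(uv,z,P,np.hypot(*d),np.degrees(np.arctan2(d[1],d[0])))
```

```text
[ 0.4631 -0.1048  0.1838] [  7.9779  45.5643 131.7873]
[321.8407 241.0466] [297.6152 249.7705]
(527, 88) 0.02 [ 0.5016 -0.153   0.02  ] 0.08953092626701616 147.2745490873613
(527, 88) 0.045 [ 0.5023 -0.1366  0.045 ] 0.0987853393287569 139.0295375540071
(600, 67) 0.02 [ 0.5079 -0.261   0.02  ] 0.09116447962069088 -139.14228307038286
(600, 67) 0.045 [ 0.5082 -0.2362  0.045 ] 0.07703859162284307 -153.12251733498417
```

View pics/s5.png

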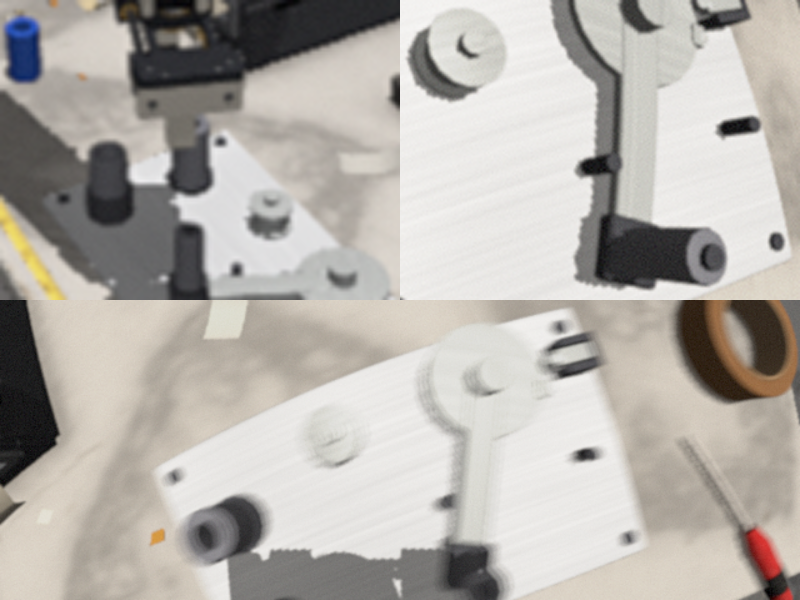

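The short idler is fully down on the high pedestal, its top at (298,250.6) against a predicted (297.6,249.8). The two stop pegs are about 45 mm inboard of the tension roller, so the fingers clear them. Next I'll go down around the tension roller.

Request:
{"op": "apply_moves", "data": {"deltas": [{"fingers": 60,"delta_pos": [9,44,0],"angular": [0,0,0]},{"fingers": 60,"delta_pos": [9,44,0],"angular": [0,0,0]},{"fingers": 60,"delta_pos": [9,44,40],"angular": [0,0,0]},{"fingers": 60,"delta_pos": [9,44,70],"angular": [0,0,0]},{"fingers": 60,"delta_pos": [9,44,95],"angular": [0,0,0]},{"fingers": 60,"delta_pos": [9,44,115],"angular": [0,0,0]},{"fingers": 60,"delta_pos": [9,44,130],"angular": [0,0,0]},{"fingers": 36,"delta_pos": [9,44,130],"angular": [0,0,0]},{"fingers": 36,"delta_pos": [9,44,130],"angular": [0,0,0]},{"fingers": 36,"delta_pos": [9,44,130],"angular": [0,0,0]}]}}

```text
clock: 13.9
tool_pos: [0.4574, -0.1494, 0.053]
orientation: [-180.0, -0.1, -18.4]
force: [-0.1, -0.6, 0.6]
opening: 0.0413
gripper_force: 0.0
```

Run:
```python
from h import *
o=ctrl.get_obs();T=pose();print(T[:3,3],o['orientation'],o['force'],o['opening'])
piv=np.array((.5769,-.2014));yaw=np.radians(3.05);y0=o['orientation'][2]
for th in(0,.1,.2,.3,.4,.5,.6,.7,.75):
    a=np.pi-.45+th+yaw;t=np.array((-np.sin(a),np.cos(a)))
    P=np.append(piv+.130*np.array((np.cos(a),np.sin(a)))+.005*t,T[2,3])
    # tool y along tangent: y=(sin psi,-cos psi)
    print(th,tool(P,T),np.degrees(np.arctan2(t[0],-t[1])))
```

```text
[ 0.4574 -0.1494  0.053 ] [-179.9747   -0.0814  -18.4129] [-0.0539 -0.6416  0.569 ] 0.041315892742514584
0 [-0.2057  6.7632 -0.0033] -22.733100780887074
0.1 [-0.0361 19.7663 -0.0088] -17.003522829578834
0.2 [ 1.4307 32.6875 -0.0124] -11.2739448782706
0.3 [ 4.1803 45.3976 -0.0141] -5.544366926962388
0.4 [ 8.1849 57.7699 -0.0138] 0.18521102434584996
0.5 [13.4048 69.6805 -0.0117] 5.914788975654087
0.6 [19.7876 81.0104 -0.0076] 11.644366926962324
0.7 [27.2697 91.6466 -0.0017] 17.373944878270564
0.75 [31.4   96.671  0.002] 20.238733853924668
```

Request:
{"op": "apply_moves", "data": {"deltas": [{"fingers": 36,"delta_pos": [0,6.8,0],"angular": [0,0,0]},{"fingers": 36,"delta_pos": [0,13,0],"angular": [0,0,0]},{"fingers": 36,"delta_pos": [0,19.8,0],"angular": [0,0,-1.4]},{"fingers": 36,"delta_pos": [0.6,26,0],"angular": [0,0,-4.3]},{"fingers": 36,"delta_pos": [1.4,32.7,0],"angular": [0,0,-7.1]},{"fingers": 36,"delta_pos": [2.7,39,0],"angular": [0,0,-10]},{"fingers": 36,"delta_pos": [4.2,45.4,0],"angular": [0,0,-12.9]},{"fingers": 36,"delta_pos": [6,51.6,0],"angular": [0,0,-15.7]},{"fingers": 36,"delta_pos": [8.2,57.8,0],"angular": [0,0,-18.6]},{"fingers": 36,"delta_pos": [8.2,57.8,0],"angular": [0,0,-18.6]}]}}

```text
clock: 14.9
tool_pos: [0.4458, -0.2072, 0.0526]
orientation: [-179.9, -0.0, 0.2]
force: [-2.6, 7.1, 5.0]
opening: 0.0362
gripper_force: 3.9
```

Run:
```python
from h import *
o=ctrl.get_obs();T=pose();print(T[:3,3],o['orientation'],o['force'],o['opening'])
piv=np.array((.5769,-.2014));yaw=np.radians(3.05)
for th in(.4,.5,.6,.7,.75):
    a=np.pi-.45+th+yaw;t=np.array((-np.sin(a),np.cos(a)))
    P=np.append(piv+.130*np.array((np.cos(a),np.sin(a)))+.005*t,T[2,3])
    print(th,tool(P,T),np.degrees(np.arctan2(t[0],-t[1]))-o['orientation'][2])
```

```text
[ 0.4458 -0.2072  0.0526] [-179.9464   -0.0249    0.2019] [-2.6175  7.1097  5.0201] 0.03622856949835748
0.4 [ 1.1508 -0.3934  0.0009] -0.016640862175121923
0.5 [ 2.2957 12.5603 -0.0108] 5.712937089133115
0.6 [ 4.728  25.335  -0.0216] 11.442515040441352
0.7 [ 8.4236 37.803  -0.0317] 17.17209299174959
0.75 [10.734  43.8829 -0.0364] 20.036881967403694
```

Request:
{"op": "apply_moves", "data": {"deltas": [{"fingers": 36,"delta_pos": [0.5,6,0],"angular": [0,0,-2.9]},{"fingers": 36,"delta_pos": [1.5,12.5,0],"angular": [0,0,-5.7]},{"fingers": 36,"delta_pos": [2.5,19,0],"angular": [0,0,-8.6]},{"fingers": 36,"delta_pos": [4,25.3,0],"angular": [0,0,-11.4]},{"fingers": 36,"delta_pos": [6,31.6,0],"angular": [0,0,-14.3]},{"fingers": 36,"delta_pos": [8,37.8,0],"angular": [0,0,-17.2]},{"fingers": 36,"delta_pos": [10,43,0],"angular": [0,0,-19.5]},{"fingers": 36,"delta_pos": [10,43,0],"angular": [0,0,-19.5]},{"fingers": 36,"delta_pos": [10,43,0],"angular": [0,0,-19.5]},{"fingers": 36,"delta_pos": [10,43,0],"angular": [0,0,-19.5]}]}}

```text
clock: 15.9
tool_pos: [0.4545, -0.2496, 0.0524]
orientation: [-179.9, 0.1, 19.6]
force: [-4.6, 7.7, 7.2]
opening: 0.0363
gripper_force: 4.8
```

Request:
{"op": "apply_moves", "data": {"deltas": [{"fingers": 36,"delta_pos": [0,0,0],"angular": [0,0,0]},{"fingers": 36,"delta_pos": [0,0,0],"angular": [0,0,0]},{"fingers": 36,"delta_pos": [0,0,0],"angular": [0,0,0]},{"fingers": 36,"delta_pos": [0,0,0],"angular": [0,0,0]},{"fingers": 36,"delta_pos": [0,0,0],"angular": [0,0,0]}]}}

```text
clock: 16.4
tool_pos: [0.4545, -0.2495, 0.0524]
orientation: [-179.9, 0.1, 19.6]
force: [-4.1, 9.1, 7.6]
opening: 0.0362
gripper_force: 4.8
```

Run:
```python
from h import *
o=ctrl.get_obs();T=pose();print(o['clock'],T[:3,3],o['orientation'],o['force'],o['opening'],o['gripper_force'])
c=T[:3,3]-T[:3,1]*.005;d=c[:2]-np.array((.5769,-.2014));print(np.hypot(*d),np.arctan2(d[1],d[0])%(2*np.pi)-np.pi+.45-np.radians(3.05))
a=ctrl.snapshot('scene')[:,:,::-1];b=ctrl.snapshot('side')[:,:,::-1]
cv2.imwrite('pics/f.png',np.hstack([cv2.resize(a[195:295,300:450],(450,300),interpolation=cv2.INTER_CUBIC),cv2.resize(b[215:335,265:405],(350,300),interpolation=cv2.INTER_CUBIC)]))
```

```text
16.4 [ 0.4545 -0.2495  0.0524] [-179.8851    0.0772   19.6136] [-4.1304  9.0595  7.5856] 0.03622797875272237 4.823451340198517
0.13144948472060863 0.7329332020025348
```

View pics/f.png

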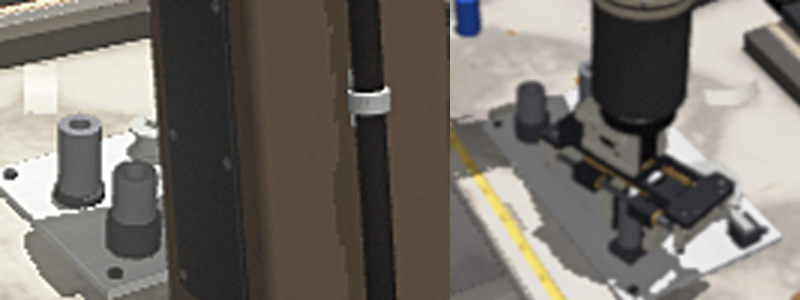

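The final pictures show both idlers seated with level tops (scene crop (80,125) and (133,172)). The tension roller sits between the fingers at about 0.73 rad, held with roughly 10 N and steady. Handing in.

```bash
python3 -c "
from plant import ctrl
print(ctrl.close_job())"
```

```text
the job is handed in; nothing more can be done
None
```

The job is handed in at about 16.5 s: both idlers are seated on their matching pedestals and released, and the gripper is holding the tensioner back steady at an estimated 0.73 rad with roughly 10 N; the hand-in gave no verdict.

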